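# Stand the fallen sedimentation stand up and push it home

## Task

The sedimentation-tube stand beside the centrifuge has fallen on its back: push on its heavy base, which now sticks up, until the stand is upright on its base again. Then push it along the bench until its back rests flat against the side of the white plinth under the centrifuge, with its whole width on that side. Only push it, never lift it off the bench; leave the other things where they are, and finish with the hand clear of everything.

Things in the scene. Friction and masses are not known exactly. Their poses are not given: they have to be found in the camera images.
- stand: L-shape, loose, 0.5-0.75 kg: base slab 120 wide x 110 x 20 thick (teal top, dark below), white panel at its back edge. Lies on its back, slab on edge, far from the plinth. Origin: middle of the heel, the outer corner of slab underside and panel back (it turns on it). x: along the heel; y: along the panel (at first level, to the plinth; upright: up); z: along the slab (at first up).
- base_front (a point): Middle of the front edge of the slab's underside, 110 from the stand's origin along its z: 110 above the bench at first; on the bench, away from the plinth, when upright (the front face above it is then 20 high, 120 wide). Axes as the stand's. The upright stand slides on the bench under about 2 to 6 N.
- base_push (a point): Point on the slab's upper side (facing the panel), stand's y 20, z 90: 90 above the bench at first. The slab fills y 0 to 20. Centre of mass about y 25, z 45: pushed here in the stand's -y the stand turns about its heel, and past about 30 degrees falls onto its base by itself. Five rubber cups 4 high stand on this side at z 11 to 25. Axes as the stand's.
- panel_end (a point): Middle of the panel's far edge at its back, stand's y 160, z 0: 160 above the bench when upright. The panel is 120 wide and 6 thick, with coloured lines and, at this end, a teal strip 12 wide standing 8 proud on its front. Axes as the stand's.
- plinth: White block 240 (x) x 220 (y) x 70 high, fixed to the bench, with a teal and black centrifuge (196 across, its top 270 above the bench) fixed on it, 12 or more behind the block's side. Origin: centre of its underside.
- plinth_face (a point): Middle of the lower edge of the plinth's side that faces the stand: 110 from the plinth's origin along its -y. Axes as the plinth's: x along the side (240 long), y into the plinth, z up.
- bottle: Loose amber bottle 60 across, 150 high. Origin: centre of its underside. To be left alone.
- jar: Loose white jar with blue cap 64 across, 80 high. Origin: centre of its underside. To be left alone.
- rack: Loose aluminium tube rack 75 (x) x 200 (y), 91 high with its tubes. Origin: centre of its underside. To be left alone.
- slidebox: Loose blue and grey slide box 82 (x) x 152 (y) x 35 high. Origin: centre of its underside. To be left alone.
- dishes: Loose stack of three round dishes 90 across, 39 high. Origin: centre of its underside. To be left alone.
- carton: Loose cream and teal carton 82 (x) x 132 (y) x 65 high. Origin: centre of its underside. To be left alone.
- bowl: Loose orange bowl 100 across, 50 high. Origin: centre of its underside. To be left alone.
Not all that is in view belongs to the job. What is shaped like the stand but blue or purple is not meant.

How it is judged:
By the outcome, as a careful person would: the job done as asked, in the order asked, and still so for the second after the job is handed in, with the robot touching nothing.
It also fails if it takes over 58 s, if anything falls off the work surface, if the arm or the gripper's body presses on something with over 40 N, if the wrist force passes 120 N, or if a joint passes its speed limit or range.

## Robot

A 7-joint arm with a two-finger parallel gripper is mounted at the origin on the work surface. World frame = base frame: x ahead of the robot, y to its left, z up, the work surface at z = 0. Lengths are in m, angles in rad, forces in N, time in s.
With the tool pointing down it reaches from about 0.4 to 0.85 m from the base axis. Payload 10.4 kg.
Tool frame: the origin (TCP) lies between the finger pads; the fingertips stand 19 mm ahead of it and the grasp point (between the pads) is the TCP (manip.tips_ahead is the distance from the TCP to the fingertips, in m); z points along the fingers, y is the line along which they close (so a half turn about z gives the same grasp; the last joint's range is limited). The gripper opens to 85 mm and grips with 20 to 120 N. Pads are 22 mm wide; open, the fingers measure 114 mm over their backs; the gripper's body (76 mm by 85 mm) begins 54 mm behind the grasp point. The pads swing forward as they close: fully open they stand 13 mm farther back than shut.
Start: joints at [1.215, 0.332, -0.065, 1.46, 0.022, 1.35, -0.088], TCP at [0.204, -0.591, 0.215] pointing down, gripper open.
Joint ranges: [-2.6, 2.6], [-0.5, 2.12], [-1.47, 1.34], [0.16, 2.42], [-1.27, 4.41], [0.06, 2.06], [-2.6, 2.6]. Speed limits (rad/s): [2.22, 2.22, 2.79, 2.79, 3.14, 3.14, 3.14].

## Interface

Orientations are given as a unit quaternion [x, y, z, w].
In Python, from workcell import manip, viewer gives the robot as it stands.
- The arm moves only by the tool arm_command, never from a script. Its argument "series" is text: rows parted by semicolons, each of 5 numbers parted by spaces: the closure, from 0 (fully open) to 1 (shut), then the shift along the tool's x, y, z normalised to -1 to 1, where 1 is 0.4 m, then the turn about the tool's z normalised to -1 to 1, where 1 is 180 degrees. In form: jaw tx ty tz spin; .... A call has exactly 10 rows; each row shifts and turns the commanded pose from where the row before left it, along the tool's axes as they then stand; what a row does not reach is not made up. A row lasts 1/8 s, in which the tool goes at most 62.5 mm and 10.7 degrees, less where a joint would pass 70% of its speed; a pose out of reach is approached as far as the arm can. A call with a number of a shift or a turn outside -1 to 1 is refused whole. A call with a gripper value outside its range is refused whole. The fingers move at their own pace and stop on an object; "newtons" is the grip in N (left out, the last holds). Time passes only in rows, so rows that do not move let the fingers close, or fill a call up. It gives the time, the measured TCP pose, the force, the opening and the grip force at its end, in the units of the state.
- manip.get_obs(): the state, without advancing time (a new reading comes with each control period).
- viewer.camera(name): name is "scene" or "top"; returns a dict with "pixels" (400x640x3 uint8, red, green, blue), "intrinsics" (3x3 intrinsics, pixels), "extrinsics" (4x4, takes a point from world to camera coordinates). Camera axes: x right, y up, looking along -z (the intrinsics and any distortion apply to the point x, -y, -z); pixel columns grow to the right and rows downward; lengths in m; the calibration is good to about 2 mm. A picture is of the moment at which its call begins. There is no depth.
- manip.hand_in(): hands the job in; it is judged then, once.
The state is a dict: "clock": time; "joint_pos": joint angles; "joint_velocities": joint speeds; "tau": joint torques, N m; "position": TCP position; "ee_rot": TCP orientation; "ft_force": force on the tool from outside, world axes, zero at the start; "torque": the same for the moment, N m; "grip_width": opening from 0.0 (shut) to 1.0 (fully open); "grasp_force": force on a finger pad.
Only numpy, scipy, OpenCV 4.12 (cv2) and the standard library are available. Lean on these libraries where they do the work, as an engineer would, in place of code of your own. Each camera call takes 0.05 s, during which the arm holds its last target. There are 200 camera calls.

## Working session

There is one attempt and no reset: what is moved stays moved. The work goes in short steps, Python scripts to look and compute and a tool call to move; the robot and the scene stay as the last step left them, time stands still between calls to the robot, and variables do not carry over. Pictures are saved under pics/ and viewed, at most 10 in all, crops included, and the job is handed in when it is done.

Besides the shell and the picture viewer there is one more tool, called after ">>>" as name(argument=value, ...), one argument or row to a line, values as JSON. arm_command: Moves the arm, as the interface text tells. Scaled input: -1 to 1 covers 0.4 m each way for a shift and 180 degrees each way for a turn. Its arguments: {"type":"object","properties":{"series":{"type":"string"},"newtons":{"type":"number"}},"required":["series"]}

```bash
mkdir -p pics; cat > h.py <<'E'
import numpy as np, cv2
from workcell import manip, viewer
def snap(n,f=None):
    c=viewer.camera(n); np.savez(f'{n}.npz',K=c["intrinsics"],E=c["extrinsics"])
    if f: cv2.imwrite(f'pics/{f}.png',cv2.cvtColor(c["pixels"],cv2.COLOR_RGB2BGR))
    return c["pixels"]
def cal(n):
    d=np.load(f'{n}.npz'); return d['K'],d['E']
def ray(n,u,v):
    K,E=cal(n); d=np.linalg.inv(K)@[u,v,1]; d=d*[1,-1,-1]; R=E[:3,:3]
    return -R.T@E[:3,3], R.T@d
def onz(n,u,v,z):
    o,d=ray(n,u,v); return o+d*(z-o[2])/d[2]
def proj(n,p):
    K,E=cal(n); q=E[:3,:3]@np.array(p,float)+E[:3,3]; q=K@(q*[1,-1,-1]); return q[:2]/q[2]
E
python3 - <<'E'
from h import *
np.set_printoptions(precision=3,suppress=True)
snap('scene','s0');snap('top','t0')
for n in('scene','top'):print(ray(n,320,200),cal(n)[0])
o=manip.get_obs();print(o['position'],o['ee_rot'],o['clock'])
E
```

```text
(array([ 1.278, -0.579,  1.643]), array([-0.42 ,  0.254, -0.872])) [[496.78    0.    316.379]
 [  0.    496.78  188.826]
 [  0.      0.      1.   ]]
(array([ 0.369, -0.095,  1.557]), array([ 0.073, -0.008, -0.998])) [[453.497   0.    314.297]
 [  0.    453.497 208.059]
 [  0.      0.      1.   ]]
[ 0.204 -0.59   0.214] [ 0.986  0.166 -0.    -0.001] 0.1
```

```bash
ls . pics
```

```text
.:
h.py
pics
scene.npz
top.npz

pics:
s0.png
t0.png
```

View pics/s0.png

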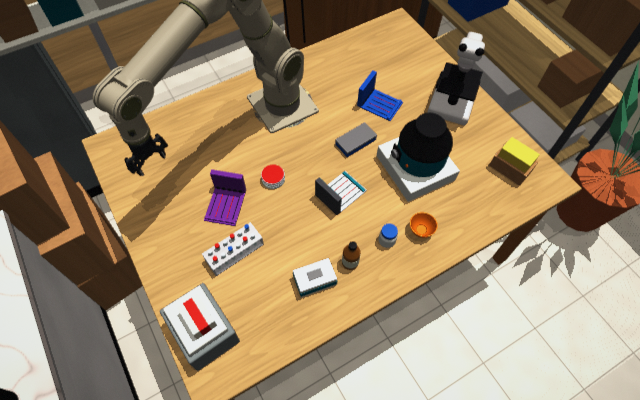

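View pics/t0.png

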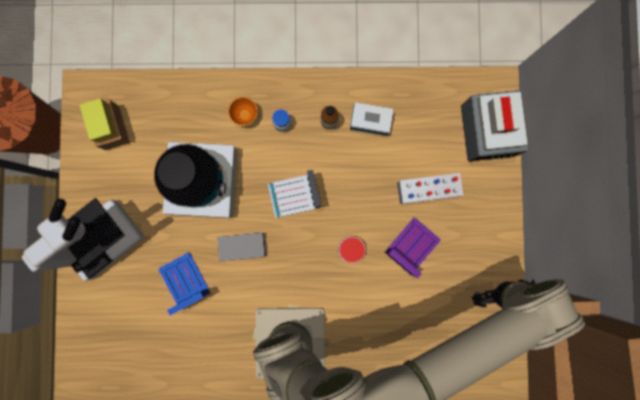

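The scene view shows the white/dark stand at about (340,192) and the plinth at (418,168). The top view shows the stand at (295,195), with its slab on the right, and the plinth's right side at u≈235. I'll enlarge crops of both.

```bash
python3 - <<'E'
import cv2,numpy as np
t=cv2.imread('pics/t0.png')[130:230,150:340]; s=cv2.imread('pics/s0.png')[130:225,305:475]
t=cv2.resize(t,None,fx=4,fy=4,interpolation=cv2.INTER_CUBIC)[:,:760]
cv2.imwrite('pics/t0c.png',t)
cv2.imwrite('pics/s0c.png',cv2.resize(s,None,fx=4.5,fy=4.5,interpolation=cv2.INTER_CUBIC))
E
```

```text
(no output)
```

View pics/t0c.png

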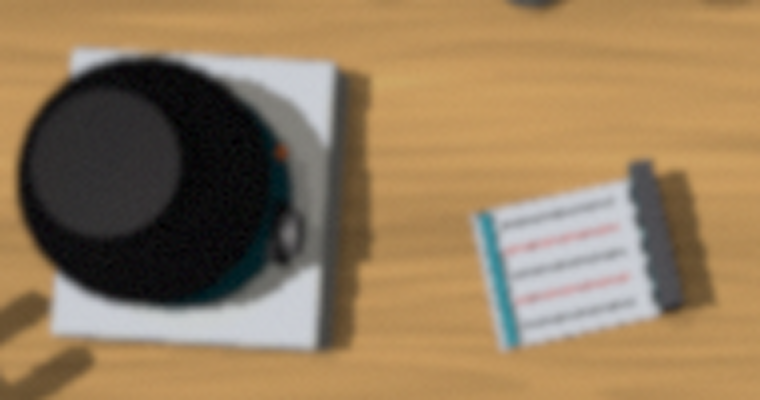

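View pics/s0c.png

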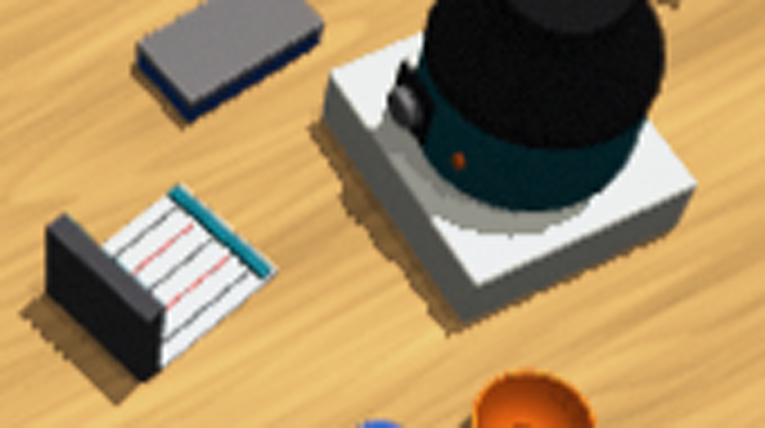

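```bash
python3 - <<'E'
from h import *
np.set_printoptions(precision=4,suppress=True)
T=lambda U,V,z:onz('top',(U+.5)/4-.5+150,(V+.5)/4-.5+130,z)
S=lambda U,V,z:onz('scene',(U+.5)/4.5-.5+305,(V+.5)/4.5-.5+130,z)
print('plinth T');[print(T(*p,.07)) for p in((75,50),(338,64),(322,349),(52,334))]
print('plinth S');[print(S(*p,.07)) for p in((475,285),(695,185),(330,75))]
print('slab T');[print(T(*p,.11)) for p in((633,163),(652,161),(663,311),(682,306))]
print('slab S');[print(S(*p)) for p in((47,226,.11),(65,213,.11),(165,308,.11),(47,292,0),(148,381,0),(150,320,.11))]
print('strip T');[print(T(*p,.014)) for p in((473,213),(502,349))]
print('strip S');[print(S(*p,.014)) for p in((178,183),(275,270))]
for n,(u,v) in dict(slide=(242,247),dish=(352,250),rack=(430,188),bottle=(330,117),jar=(281,120),bowl=(243,112)).items(): print(n,onz('top',u,v,.05))
E
```

```text
plinth T
[0.6729 0.3941 0.07  ]
[0.6597 0.1759 0.07  ]
[0.4236 0.1882 0.07  ]
[0.4374 0.4103 0.07  ]
plinth S
[0.6617 0.1807 0.07  ]
[0.6755 0.3965 0.07  ]
[0.4281 0.1956 0.07  ]
slab T
[ 0.5699 -0.0687  0.11  ]
[ 0.5714 -0.0839  0.11  ]
[ 0.4508 -0.092   0.11  ]
[ 0.4547 -0.1072  0.11  ]
slab S
[ 0.4589 -0.1045  0.11  ]
[ 0.4555 -0.0857  0.11  ]
[ 0.5714 -0.0623  0.11  ]
[ 0.457  -0.1035  0.    ]
[ 0.5728 -0.074   0.    ]
[ 0.5747 -0.0781  0.11  ]
strip T
[0.5412 0.0701 0.014 ]
[0.4247 0.0455 0.014 ]
strip S
[0.4268 0.0453 0.014 ]
[0.5425 0.07   0.014 ]
slide [0.3242 0.1522 0.05  ]
dish [ 0.3121 -0.2122  0.05  ]
rack [ 0.5164 -0.4742  0.05  ]
bottle [ 0.7585 -0.143   0.05  ]
jar [0.7495 0.0219 0.05  ]
bowl [0.7777 0.15   0.05  ]
```

The two views agree. The stand's heel is at about (0.516, −0.092) and its y axis points at 102.5°. The plinth face is centred at (0.543, 0.186), and its inward direction is 86.7°. I'll start moving over.

>>> arm_command(
  series="1 0.095 -0.0875 0 0;1 0.095 -0.0875 0 0;1 0.095 -0.0875 0 0;1 0.095 -0.0875 0 0;1 0.095 -0.0875 0 0;1 0.095 -0.0875 0 0;1 0.095 -0.0875 0 0;1 0.095 -0.0875 0 0;1 0.095 -0.0875 0 0;1 0.095 -0.0875 0 0",
)

```text
clock: 1.35
position: [0.4494, -0.1342, 0.2145]
ee_rot: [0.986, 0.166, -0.0, 0.0]
ft_force: [0.4, -0.1, 0.2]
grip_width: -0.001
grasp_force: 0.0
```

>>> arm_command(
  series="1 0 0 0 -0.0515;1 0 0 0 -0.0515;1 0 0 0 -0.0515;1 0 0 0 -0.0515;1 0 0 0 -0.0515;1 0 0 0 -0.0515;1 0 0 0 -0.0515;1 0 0 0 -0.0515;1 0 0 0 -0.0515;1 0 0 0 0",
)

```text
clock: 2.6
position: [0.4488, -0.1358, 0.2144]
ee_rot: [0.626, 0.78, -0.0, -0.0]
ft_force: [-0.6, -0.1, 0.1]
grip_width: 0.003
grasp_force: 0.0
```

```bash
cat >> h.py <<'E'
from scipy.spatial.transform import Rotation as Ro
def to(p,az=None):
    o=manip.get_obs(); R=Ro.from_quat(o['ee_rot']).as_matrix(); x=R[:,0]; a=np.degrees(np.arctan2(x[1],x[0]))
    print('pos',o['position'].round(4) if hasattr(o['position'],'round') else o['position'],'az',a.round(2),'tilt',R[:,2].round(3),'F',np.round(o['ft_force'],1),'grip',o['grip_width'],'t',o['clock'])
    print('shift total',(R.T@(np.array(p)-o['position'])/.4).round(4), 'spin',None if az is None else -(az-a)/180)
E
python3 -c "
from h import *
print(manip.tips_ahead if not callable(manip.tips_ahead) else manip.tips_ahead());to([.5025,-.034,.105],102.5)"
```

```text
0.019
pos [ 0.4488 -0.1358  0.2144] az 102.44 tilt [-0.  0. -1.] F [-0.6 -0.1  0.1] grip 0.0025569440797440796 t 2.6
shift total [0.2195 0.186  0.2734] spin -0.0003221712297058193
```

>>> arm_command(
  series="1 0.055 0.0465 0 0;1 0.055 0.0465 0 0;1 0.055 0.0465 0 0;1 0.055 0.0465 0 0;1 0 0 0.055 0;1 0 0 0.055 0;1 0 0 0.055 0;1 0 0 0.055 0;1 0 0 0.053 0;1 0 0 0 0",
)

```text
clock: 3.85
position: [0.5014, -0.0337, 0.1041]
ee_rot: [0.627, 0.779, -0.001, -0.001]
ft_force: [-0.0, 0.5, -0.2]
grip_width: -0.005
grasp_force: 0.0
```

```bash
python3 -c "
from h import *
to([.5025,-.034,.105],102.5);snap('scene','s1');snap('top','t1')
a=cv2.imread('pics/s1.png')[110:230,290:480];b=cv2.imread('pics/t1.png')[130:250,150:340]
cv2.imwrite('pics/c1.png',cv2.resize(np.hstack([a,b]),None,fx=2.1,fy=2.1,interpolation=cv2.INTER_CUBIC))"
```

```text
pos [ 0.5014 -0.0337  0.1041] az 102.32 tilt [-0.003  0.001 -1.   ] F [-0.   0.5 -0.2] grip -0.00492303913304243 t 3.85
shift total [-0.0012  0.0024 -0.0023] spin -0.0010193540120864795
```

View pics/c1.png

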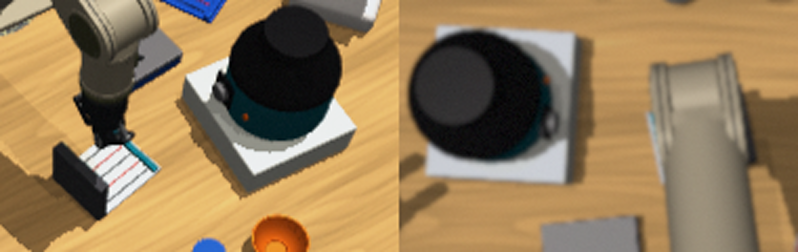

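The closed hand is inside the L, just in front of the slab and on its midline, with the panel flat beneath it. I'll push to tip the stand, rising at the end.

>>> arm_command(
  series="1 -0.03 0 0 0;1 -0.03 0 0 0;1 -0.03 0 0 0;1 -0.03 0 0 0;1 -0.03 0 0 0;1 -0.03 0 0 0;1 -0.03 0 0 0;1 -0.03 0 0 0;1 -0.03 0 -0.04 0;1 -0.03 0 -0.06 0",
)

```text
clock: 5.2
position: [0.5285, -0.1516, 0.1464]
ee_rot: [0.626, 0.78, -0.0, -0.0]
ft_force: [-0.1, 1.2, 0.1]
grip_width: -0.005
grasp_force: 0.0
```

>>> arm_command(
  series="1 -0.03 0 -0.06 0;1 -0.03 0 -0.06 0;1 -0.03 0 -0.06 0;1 -0.05 0 -0.06 0;1 -0.1 0 0 0;1 -0.1 0 0 0;0 -0.1 0 0 0;0 -0.1 0 0 0;0 0 0 0 0.04;0 0 0 0 0.04",
)

```text
clock: 6.45
position: [0.5753, -0.3627, 0.2423]
ee_rot: [0.72, 0.694, 0.0, 0.0]
ft_force: [1.3, 0.7, 0.2]
grip_width: 0.841
grasp_force: 0.0
```

```bash
python3 -c "
from h import *
to([.5025,-.034,.105],102.5);snap('scene','s2');snap('top','t2')
a=cv2.imread('pics/s2.png')[110:250,270:460];b=cv2.imread('pics/t2.png')[130:270,200:390]
cv2.imwrite('pics/c2.png',cv2.resize(np.vstack([a,b]),None,fx=2.1*2,fy=2.1*2,interpolation=cv2.INTER_CUBIC)[:,:]) if 0 else None
cv2.imwrite('pics/c2.png',cv2.resize(np.hstack([a,b]),(798,294),interpolation=cv2.INTER_CUBIC))"
```

```text
pos [ 0.5753 -0.3627  0.2423] az 87.83 tilt [ 0.001  0.    -1.   ] F [1.3 0.7 0.2] grip 0.8408379098659832 t 6.45
shift total [ 0.8141 -0.2131  0.3433] spin -0.08152015946282845
```

View pics/c2.png

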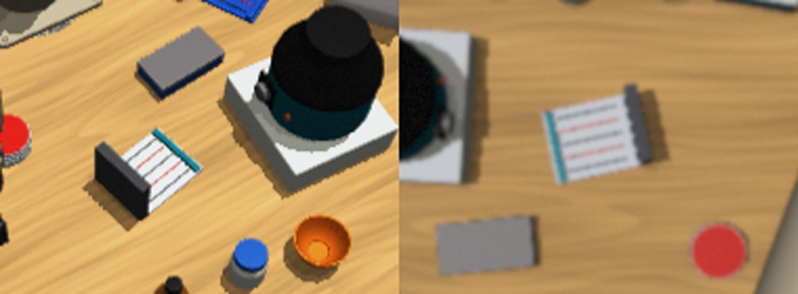

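The stand has fallen back onto its back. In the top view its slab corners are at about (313,171) and (320,206), within 1 px of before. I'll repeat the push with the tip lower and a longer stroke, and no rise.

>>> arm_command(
  series="1 0 0 0 -0.041;1 0 0 0 -0.0405;1 0.1 0 0 0;1 0.1 0 0 0;1 0.1 0 0 0;1 0.1 0 0 0;1 0.1 0 0 0;1 0.1 0 0 0;1 0.1 0 0 0;1 0.104 0 0 0",
)

```text
clock: 7.8
position: [0.504, -0.0471, 0.2423]
ee_rot: [0.623, 0.782, 0.0, 0.001]
ft_force: [0.0, -0.5, 0.6]
grip_width: -0.004
grasp_force: 0.0
```

>>> arm_command(
  series="1 0 0 0 0;1 0 0 0.06 0;1 0 0 0.06 0;1 0 0 0.06 0;1 0 0 0.06 0;1 0 0 0.06 0;1 0 0 0.06 0;1 0 0 0.01 0;1 0 0 0 0;1 0 0 0 0",
)

```text
clock: 9.05
position: [0.505, -0.0484, 0.0946]
ee_rot: [0.624, 0.781, 0.0, 0.001]
ft_force: [-0.5, -0.0, -0.3]
grip_width: 0.002
grasp_force: 0.0
```

```bash
python3 -c "
from h import *
to([.506,-.0486,.094],102.5)"
```

```text
pos [ 0.505  -0.0484  0.0946] az 102.79 tilt [ 0.002 -0.001 -1.   ] F [-0.5 -0.  -0.3] grip 0.001968967397973221 t 9.05
shift total [-0.001   0.0023  0.0014] spin 0.001584494653302689
```

>>> arm_command(
  series="1 -0.02 0 0 0;1 -0.02 0 0 0;1 -0.02 0 0 0;1 -0.02 0 0 0;1 -0.02 0 0 0;1 -0.02 0 0 0;1 -0.02 0 0 0;1 -0.02 0 0 0;1 -0.02 0 0 0;1 -0.02 0 0 0",
)

```text
clock: 10.3
position: [0.522, -0.1268, 0.0934]
ee_rot: [0.624, 0.781, -0.0, 0.0]
ft_force: [-0.0, -0.2, 0.1]
grip_width: -0.005
grasp_force: 0.0
```

```bash
python3 -c "
from h import *
to([.506,-.0486,.094],102.5);snap('scene','s3')
a=cv2.imread('pics/s3.png')[110:250,270:460]
cv2.imwrite('pics/c3.png',cv2.resize(a,None,fx=4,fy=4,interpolation=cv2.INTER_CUBIC))"
```

```text
pos [ 0.522  -0.1268  0.0934] az 102.77 tilt [ 0. -0. -1.] F [-0.  -0.2  0.1] grip -0.005188654711924314 t 10.3
shift total [ 0.1995  0.0041 -0.0016] spin 0.001474657417172488
```

View pics/c3.png

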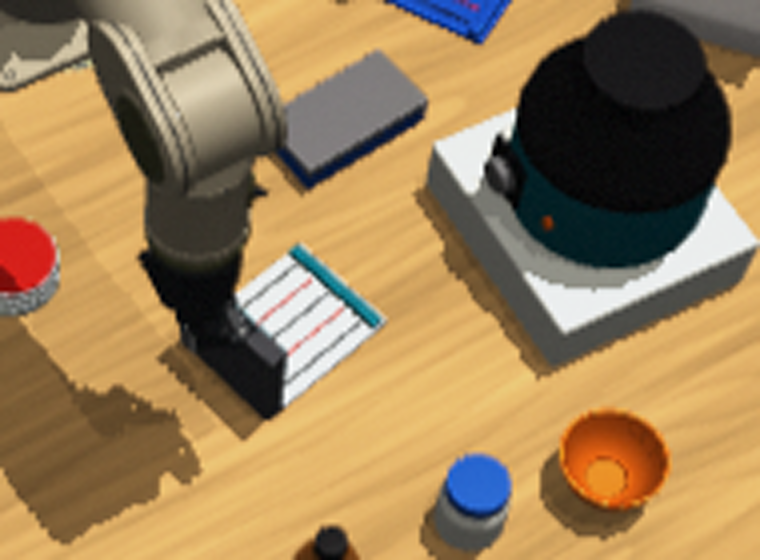

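The slab hasn't moved: its near bottom corner is still at scene pixel (339.5,214). The hand appears to be left of it, so I'll check the reported TCP against the picture.

```bash
python3 -c "
from h import *
snap('scene','s4')
a=cv2.imread('pics/s4.png').astype(float); b=cv2.imread('pics/s3.png').astype(float); print(abs(a-b).max())
def f(im): 
    c=cv2.resize(im[165:225,300:370],(770,660),interpolation=cv2.INTER_CUBIC); return np.clip(c,0,255)
c=f(a)[60:]; c=255*(c/255)**.4
cv2.imwrite('pics/c4.png',c)
print(c.shape)
for p in ([.522,-.1268,.094],[.522,-.1268,.075]): print((proj('scene',p)-[300,165])*11-[0,60])
"
```

```text
101.0
(600, 770, 3)
[203.75301956 300.64550811]
[203.48127073 329.20093129][ WARN:0@2.041] global loadsave.cpp:1063 imwrite_ Unsupported depth image for selected encoder is fallbacked to CV_8U.
```

View pics/c4.png

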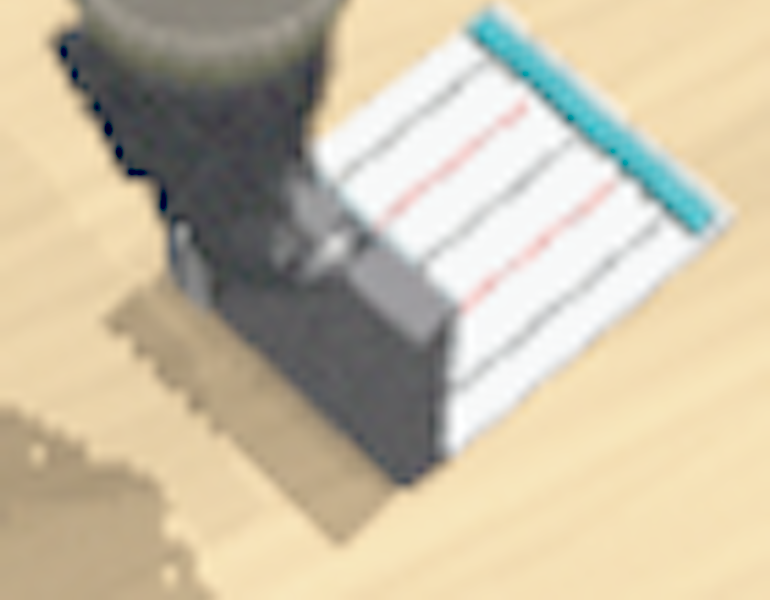

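```bash
python3 -c "
from h import *
np.set_printoptions(precision=3,suppress=True)
print('base', onz('top',290,340,0.02), onz('scene',282,108,.02))
print('c1 tip pred',proj('scene',[.5014,-.0337,.085]),'seen ~(348,177) ->',onz('scene',348,177,.085))
print('c4 tip seen',onz('scene',329.1,193.6,.075),onz('scene',329.1,193.6,.11))
a=cv2.imread('pics/s4.png').astype(float);b=cv2.imread('pics/s3.png').astype(float)
d=abs(a-b).max(2); ys,xs=np.where(d>40); print(len(ys),xs.min(),xs.max(),ys.min(),ys.max())
o=manip.get_obs(); print(o['position'],o['clock'],o['ft_force'],o['joint_pos'])
"
```

```text
base [ 0.013 -0.004  0.02 ] [ 0.034 -0.018  0.02 ]
c1 tip pred [337.563 183.676] seen ~(348,177) -> [0.496 0.015 0.085]
c4 tip seen [ 0.517 -0.079  0.075] [ 0.534 -0.09   0.11 ]
71 220 336 107 242
[ 0.522 -0.127  0.093] 10.45 [0.398 0.31  0.131] [ 0.651  0.298 -0.572  1.813  0.181  1.082  0.236]
```

The pictured hand sits about 45 mm from the reported TCP. I'll make one composite with the predicted tips marked to find out how this offset behaves.

```bash
python3 - <<'E'
from h import *
out=[]
snap('scene','s5');snap('top','t5')
for cam,f,p in(('scene','s0',[.204,-.59,.2]),('top','t0',[.204,-.59,.2]),('scene','s2',[.5753,-.3627,.232]),('top','t2',[.5753,-.3627,.232])):
    u=proj(cam,p); im=cv2.imread(f'pics/{f}.png'); x0,y0=int(u[0])-50,int(u[1])-37
    x0=max(0,min(540,x0));y0=max(0,min(325,y0))
    c=cv2.resize(im[y0:y0+75,x0:x0+100],(400,300),interpolation=cv2.INTER_CUBIC)
    c=(255*(c/255.)**.5).astype(np.uint8)
    q=((u-[x0,y0])*4).astype(int); cv2.drawMarker(c,tuple(map(int,q)),(0,255,0),cv2.MARKER_CROSS,16,1)
    print(f,x0,y0,u); out.append(c)
cv2.imwrite('pics/c5.png',np.vstack([np.hstack(out[:2]),np.hstack(out[2:])]))
E
```

```text
s0 105 135 [155.96703282 172.06941879]
t0 433 250 [483.92187428 287.7361642 ]
s2 213 184 [263.17710336 221.39418622]
t2 357 125 [407.08069799 162.13938913]
```

View pics/c5.png

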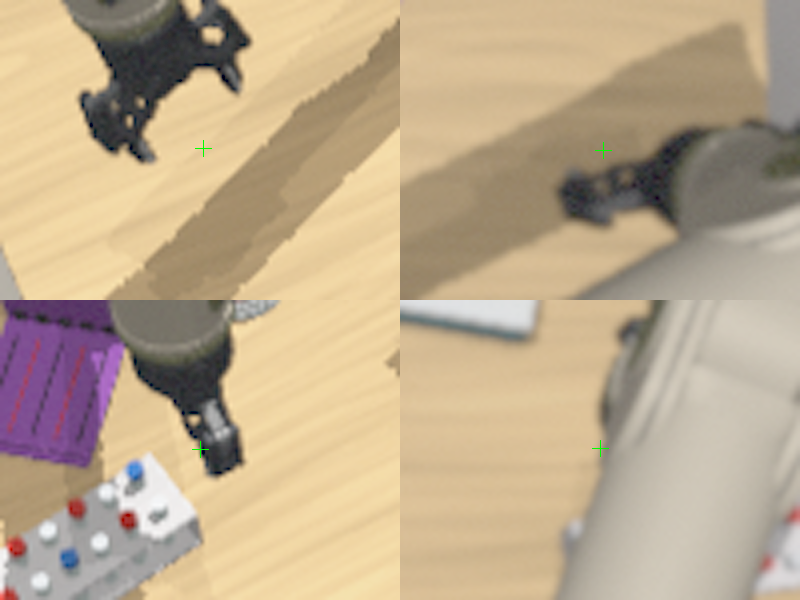

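```bash
python3 - <<'E'
from h import *
np.set_printoptions(precision=3,suppress=True)
C=lambda x,y,ox,oy:(x/4+ox,y/4+oy)
for nm,cam,pt,o in(('L','scene',(148,158),(105,135)),('R','scene',(238,92),(105,135)),('top L','top',(175,195),(433,250)),('top R','top',(235,185),(433,250))):
    u=C(*pt,*o); print(nm,u,[onz(cam,*u,z)for z in(.15,.208,.25)])
u=C(225,170,213,184);print('s2',[onz('scene',*u,z)for z in(.2,.235,.26)])
def tri(a,b):
    (o1,d1),(o2,d2)=a,b;A=np.stack([d1,-d2],1);s=np.linalg.lstsq(A,o2-o1,rcond=None)[0];p,q=o1+d1*s[0],o2+d2*s[1];return (p+q)/2,np.linalg.norm(p-q)
for s in((148,158),(238,92)):
  for t in((175,195),(235,185),(205,190)): print(s,t,tri(ray('scene',*C(*s,105,135)),ray('top',*C(*t,433,250))))
# what moved between s4/s5
a=cv2.imread('pics/s0.png').astype(float);b=cv2.imread('pics/s5.png').astype(float)
for f,(x0,x1,y0,y1) in dict(plinth=(378,460,120,200),stand=(312,370,170,215)).items():
    print(f,abs(a-b)[y0:y1,x0:x1].mean())
    g=lambda i:cv2.cvtColor(i.astype(np.uint8),cv2.COLOR_BGR2GRAY)[y0:y1,x0:x1].astype(np.float32)
    print(cv2.phaseCorrelate(g(a),g(b)))
print(manip.get_obs()['position'])
E
```

```text
L (142.0, 174.5) [array([ 0.151, -0.637,  0.15 ]), array([ 0.195, -0.635,  0.208]), array([ 0.227, -0.633,  0.25 ])]
R (164.5, 158.0) [array([ 0.125, -0.542,  0.15 ]), array([ 0.17 , -0.543,  0.208]), array([ 0.202, -0.544,  0.25 ])]
top L (476.75, 298.75) [array([ 0.165, -0.585,  0.15 ]), array([ 0.173, -0.565,  0.208]), array([ 0.179, -0.551,  0.25 ])]
top R (491.75, 296.25) [array([ 0.172, -0.632,  0.15 ]), array([ 0.18 , -0.609,  0.208]), array([ 0.186, -0.593,  0.25 ])]
s2 [array([ 0.586, -0.349,  0.2  ]), array([ 0.602, -0.355,  0.235]), array([ 0.614, -0.359,  0.26 ])]
(148, 158) (175, 195) (array([ 0.149, -0.617,  0.125]), np.float64(0.04859125269129685))
(148, 158) (235, 185) (array([ 0.171, -0.631,  0.169]), np.float64(0.013627415050990925))
(148, 158) (205, 190) (array([ 0.16 , -0.624,  0.147]), np.float64(0.030792105420314183))
(238, 92) (175, 195) (array([ 0.18 , -0.55 ,  0.229]), np.float64(0.016189374400133884))
(238, 92) (235, 185) (array([ 0.202, -0.563,  0.273]), np.float64(0.046699941346533755))
(238, 92) (205, 190) (array([ 0.191, -0.557,  0.251]), np.float64(0.031730499617033114))
plinth 1.7227642276422763
((-0.021479926113904924, 0.0018401305668120926), 1.0012610314620867)
stand 16.74750957854406
((-0.11240414287630429, 0.3387635683715189), 0.6881275332415545)
[ 0.522 -0.126  0.093]
```

The pictured hand is about 45 mm short of the reported TCP here, so the finger is only now reaching the slab. I'll push further and track the teal strip in the scene image to measure tilt.

```bash
cat >> h.py <<'E'
def teal(n='scene'):
    im=snap(n); h=cv2.cvtColor(im,cv2.COLOR_RGB2HSV)
    m=cv2.inRange(h,(80,100,90),(100,255,255)); k,l,s,c=cv2.connectedComponentsWithStats(m)
    print(n,[(c[i].round(1).tolist(),s[i].tolist()) for i in range(1,k) if s[i][4]>8])
E
python3 -c "
from h import *
teal();teal('top')
for n in('scene','top'):
  for y in(-.0925,):
    for th in(0,20,35,60,90):
      t=np.radians(th); d=.154; Y=d*np.cos(t)-.012*np.sin(t); Z=d*np.sin(t)+.012*np.cos(t)
      print(n,th,proj(n,[.5155-.216*Y,-.0925+.976*Y,Z]).round(1))"
```

```text
scene [([353.8, 181.2], [343, 172, 22, 20, 73])]
top [([274.4, 199.8], [271, 184, 8, 32, 65])]
scene 0 [354.5 179.6]
scene 20 [352.9 174.4]
scene 35 [349.4 172.8]
scene 60 [339.6 175. ]
scene 90 [323.6 185.6]
top 0 [271.5 200.1]
top 20 [273.9 198.1]
top 35 [279.4 195.8]
top 60 [294.7 191. ]
top 90 [319.1 184.9]
```

>>> arm_command(
  series="1 -0.02 0 0 0;1 -0.02 0 0 0;1 -0.02 0 0 0;1 -0.02 0 0 0;1 -0.02 0 0 0;1 0 0 0 0;1 0 0 0 0;1 0 0 0 0;1 0 0 0 0;1 0 0 0 0",
)

```text
clock: 11.9
position: [0.5308, -0.1651, 0.0935]
ee_rot: [0.624, 0.781, -0.0, 0.0]
ft_force: [0.5, -0.6, -0.4]
grip_width: 0.0
grasp_force: 0.0
```

```bash
python3 -c "
from h import *
teal();to([.5,-.1,.1],102.5)"
```

```text
scene [([353.8, 181.2], [343, 172, 22, 20, 73])]
pos [ 0.5308 -0.1651  0.0934] az 102.78 tilt [ 0. -0. -1.] F [-0.7  0.   0.7] grip -0.0010199257984983587 t 11.95
shift total [ 0.1757 -0.039  -0.0164] spin 0.001536233760363517
```

```bash
python3 - <<'E'
from h import *
snap('scene','s6'); im=cv2.imread('pics/s6.png'); x0,y0,f=285,140,8
c=cv2.resize(im[y0:y0+75,x0:x0+95],None,fx=f,fy=f,interpolation=cv2.INTER_CUBIC)
c=(255*(c/255.)**.45).astype(np.uint8)
p=manip.get_obs()['position']
for d,col in((0,(0,255,0)),(-.019,(0,0,255)),(.054,(255,0,0))):
    u=(proj('scene',[p[0],p[1],p[2]+d])-[x0,y0]+.5)*f; cv2.drawMarker(c,tuple(map(int,u)),col,cv2.MARKER_CROSS,14,2); print(u)
cv2.imwrite('pics/c6.png',c)
E
```

```text
[207.79240071 519.38693197]
[208.18289226 539.82244226]
[206.6421159  459.18932323]
```

View pics/c6.png

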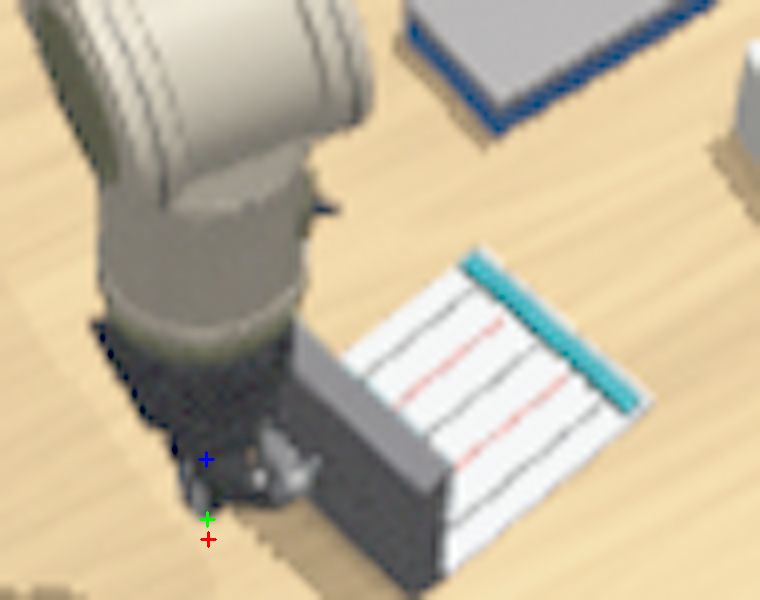

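The picture shows the hand past the slab on its outer side, without the stand having moved. The tips end at about (245,500), roughly 4–5 px above the predicted (208,540). The fingertips are therefore probably about 35 mm higher than reported, and they passed over the slab. I'll test this by touching down on bare bench.

>>> arm_command(
  series="1 -0.07 0 0 0;1 -0.07 0 0 0;1 0 0 0.03 0;1 0 0 0.03 0;1 0 0 0.03 0;1 0 0 0.03 0;1 0 0 0.02 0;1 0 0 0.01 0;1 0 0 0 0;1 0 0 0 0",
)

```text
clock: 13.25
position: [0.5435, -0.2199, 0.0338]
ee_rot: [0.624, 0.781, 0.0, 0.0]
ft_force: [0.2, 0.3, 0.6]
grip_width: 0.003
grasp_force: 0.0
```

```bash
python3 - <<'E'
from h import *
to([.5,-.1,.03],102.5)
a=cv2.imread('pics/s0.png').astype(int)
for cam,f in(('scene','s0'),('top','t0')):
    im=snap(cam,'x_'+cam); a=cv2.imread(f'pics/{f}.png').astype(int);b=cv2.imread(f'pics/x_{cam}.png').astype(int)
    m=((b.max(2)<70)&(abs(a-b).max(2)>40)).astype(np.uint8)
    p=manip.get_obs()['position']; u=proj(cam,[p[0],p[1],p[2]-.019]); print(cam,'pred tip',u.round(1))
    x0,y0=int(u[0])-20,int(u[1])-24
    for r in range(y0,y0+34): print(r,''.join('#' if m[r,c] else '.' for c in range(x0,x0+44)), x0)
E
```

```text
pos [ 0.5435 -0.2199  0.0338] az 102.76 tilt [ 0.001 -0.    -1.   ] F [0.2 0.3 0.6] grip 0.002906769371577934 t 13.25
shift total [ 0.3164 -0.0397  0.0094] spin 0.0014692871379018869
scene pred tip [299.4 224. ]
200 .......######..#######...######............. 279
201 .......#######........########.............. 279
202 ........######################.............. 279
203 ........######################.............. 279
204 .........#####################.............. 279
205 .........####################............... 279
206 ..........###################............... 279
207 ...........##################............... 279
208 ...........#################................ 279
209 ............#################............... 279
210 ............#################............... 279
211 .............################............... 279
212 ...............##############............... 279
213 ...............#############................ 279
214 ................############................ 279
215 .................###########................ 279
216 .................############..##...
[... 2042 characters left out ...]
....... 332
178 ............................................ 332
179 ............................................ 332
180 ............................................ 332
181 ............................................ 332
182 ............................................ 332
183 ............................................ 332
184 ............................................ 332
185 ............................................ 332
186 ............................................ 332
187 ............................................ 332
188 ............................................ 332
189 ............................................ 332
190 ............................................ 332
```

>>> arm_command(
  series="1 0 0 0.004 0;1 0 0 0.004 0;1 0 0 0.004 0;1 0 0 0.004 0;1 0 0 0.004 0;1 0 0 0.004 0;1 0 0 0.004 0;1 0 0 0.004 0;1 0 0 0.004 0;1 0 0 0 0",
)

```text
clock: 14.6
position: [0.5431, -0.2198, 0.0189]
ee_rot: [0.624, 0.781, -0.0, -0.0]
ft_force: [0.7, 0.3, 0.4]
grip_width: 0.0
grasp_force: 0.0
```

>>> arm_command(
  series="1 0 0 0.004 0;1 0 0 0.004 0;1 0 0 0.004 0;1 0 0 0.004 0;1 0 0 0 0;1 0 0 0 0;1 0 0 0 0;1 0 0 0 0;1 0 0 0 0;1 0 0 0 0",
)

```text
clock: 15.85
position: [0.5432, -0.2198, 0.0126]
ee_rot: [0.624, 0.781, 0.0, 0.0]
ft_force: [0.1, 0.1, -0.7]
grip_width: 0.0
grasp_force: 0.0
```

>>> arm_command(
  series="1 0 0 0.004 0;1 0 0 0.004 0;1 0 0 0.004 0;1 0 0 0.004 0;1 0 0 0.004 0;1 0 0 0.004 0;1 0 0 0.004 0;1 0 0 0 0;1 0 0 0 0;1 0 0 0 0",
)

```text
clock: 17.1
position: [0.5432, -0.2198, 0.0015]
ee_rot: [0.624, 0.781, -0.0, 0.0]
ft_force: [-0.4, -0.1, -0.5]
grip_width: 0.001
grasp_force: 0.0
```

>>> arm_command(
  series="1 0 0 0.005 0;1 0 0 0.005 0;1 0 0 0.005 0;1 0 0 0.005 0;1 0 0 0.005 0;1 0 0 0.005 0;1 0 0 0.005 0;1 0 0 0 0;1 0 0 0 0;1 0 0 0 0",
)

```text
clock: 18.35
position: [0.5432, -0.2199, -0.0125]
ee_rot: [0.624, 0.781, -0.0, 0.0]
ft_force: [0.2, 0.5, 0.2]
grip_width: -0.002
grasp_force: 0.0
```

```bash
python3 - <<'E'
from h import *
np.set_printoptions(precision=3,suppress=True)
p=np.array(manip.get_obs()['position'])
im=snap('scene','s7'); b=cv2.imread('pics/s7.png').astype(int)
h=cv2.cvtColor(b.astype(np.uint8),cv2.COLOR_BGR2HSV)
print('pred at reported xy, z=0:',proj('scene',[p[0],p[1],0]), 'z=.01',proj('scene',[p[0],p[1],.01]))
x0=280
for r in range(203,235): print(r,''.join('#' if (h[r,c,1]<70 and h[r,c,2]<70) else ('o' if h[r,c,1]<70 else ('s' if h[r,c,2]<130 else '.')) for c in range(x0,x0+50)))
E
```

```text
pred at reported xy, z=0: [299.515 225.795] z=.01 [299.438 224.578]
203 ......#o####################oss...sssssssssss#####
204 ......sso##################o#s....ssssssssssss####
205 .....s#s#o###############oo#ss.....ssssssssssss###
206 ......#ss#o#############oo#sss.......sssssssssss##
207 ......s##s##ooo######ooo##ssss.......ssssssssssss#
208 .......##sss###oooooo###ssssss.........sssssssssss
209 .......s##ssssss####s#ssss###s.........sssssssssss
210 ........s##s#sssssssssss####ss...........sssssssss
211 ........s#######sss#s#######s.............ssssssss
212 .........####s#############ss..............sssssss
213 .........s#################s................ssssss
214 ..........s#ss####s########s.................sssss
215 ...........##########ss####s..................ssss
216 ...........s##s############s...................s..
217 ............ss#####s####s###s.....................
218 .....ss.......s#############s.....................
219 ....sssss.....s###s########o......................
220 sssssssssss....#s##########os.....................
221 ssssssssssssss.s##s########ooos...................
222 ssssssssssssssss##s#########oo##s.................
223 sssssssssssssssss####s#######ooo#.................
224 sssssssssssssssss###s####o##oooos.................
225 sssssssssssssssss###########ooo...................
226 ssssssssssssssssss######s#####....................
227 ssssssssssssssssss##sssssss##s....................
228 sssssssssssssssssssssss...........................
229 ssssssssssssssssssssss............................
230 ssssssssssssssssssssss............................
231 ssssssssssssssssssssssss..........................
232 sssssssssssssssssssssssss.........................
233 ssssssssssssssssss..sssss.........................
234 ssssssssssssss.....sss.sss........................
```

>>> arm_command(
  series="1 0 0 0.005 0;1 0 0 0.005 0;1 0 0 0.005 0;1 0 0 0.005 0;1 0 0 0.005 0;1 0 0 0 0;1 0 0 0 0;1 0 0 0 0;1 0 0 0 0;1 0 0 0 0",
)

```text
clock: 19.65
position: [0.5434, -0.2199, -0.0169]
ee_rot: [0.624, 0.781, -0.001, 0.0]
ft_force: [-29.6, 8.9, 67.7]
grip_width: 0.0
grasp_force: 34.1
```

Contact came at reported z ≈ −0.0165. The true fingertip height is therefore reported z + 0.0165, so the reading is about 35 mm low. I'll go back inside the L with that corrected.

>>> arm_command(
  series="1 0 0 -0.03 0;1 0 0 -0.07 0;1 0 0 -0.1 0;1 0 0 -0.1 0;1 0 0 -0.1 0;1 0.11 0 0 0;1 0.11 -0.004 0 0;1 0.11 -0.004 0 0;1 0.11 -0.004 0 0;1 0 0 0 0",
)

```text
clock: 20.9
position: [0.4991, -0.0457, 0.1376]
ee_rot: [0.622, 0.783, 0.0, 0.0]
ft_force: [-0.4, 0.2, 0.6]
grip_width: 0.003
grasp_force: 0.0
```

>>> arm_command(
  series="1 0 0 0 0;1 0 0 0.045 0;1 0 0 0.045 0;1 0 0 0.045 0;1 0 0 0.045 0;1 0 0 0.003 0;1 0 0 0 0;1 -0.02 0 0 0;1 -0.02 0 0 0;1 -0.02 0 0 0",
)

```text
clock: 22.15
position: [0.5053, -0.0732, 0.0646]
ee_rot: [0.624, 0.781, 0.0, 0.0]
ft_force: [-1.2, 2.4, 2.3]
grip_width: 0.002
grasp_force: 1.0
```

```bash
python3 -c "
from h import *
teal();to([.5,-.1,.1],102.5)"
```

```text
scene [([353.6, 179.3], [343, 170, 22, 20, 81])]
pos [ 0.5054 -0.0744  0.0645] az 102.69 tilt [ 0.001 -0.001 -1.   ] F [-0.3  0.3  0.7] grip 0.0016528883088533322 t 22.2
shift total [-0.0595 -0.0271 -0.0888] spin 0.0010282135034072346
```

Contact is made and the strip has begun to rise. Now the full push.

>>> arm_command(
  series="1 -0.022 0 0 0;1 -0.022 0 0 0;1 -0.022 0 0 0;1 -0.022 0 0 0;1 -0.022 0 0 0;1 -0.022 0 0 0;1 -0.022 0 0 0;1 -0.022 0 0 0;1 -0.022 0 0 0;1 -0.01 0 0 0",
)

```text
clock: 23.45
position: [0.5233, -0.1545, 0.0642]
ee_rot: [0.624, 0.781, -0.0, 0.0]
ft_force: [-0.6, -0.0, 1.8]
grip_width: 0.004
grasp_force: 0.0
```

```bash
python3 -c "
from h import *
teal();teal('top');to([.5,-.1,.1],102.5)"
```

```text
scene [([329.0, 190.8], [323, 185, 13, 12, 37]), ([313.5, 214.6], [299, 201, 30, 30, 244])]
top [([318.3, 175.5], [317, 171, 3, 11, 17])]
pos [ 0.5233 -0.1542  0.0642] az 102.73 tilt [ 0. -0. -1.] F [-0.3 -0.2 -0.2] grip 0.0020385245310385876 t 23.55
shift total [ 0.1451 -0.0269 -0.0896] spin 0.0012937244113341566
```

Upright: the teal base top is now visible. I'll raise the hand, back away, open, and measure the stand.

>>> arm_command(
  series="1 -0.02 0 0 0;1 0 0 -0.1 0;1 0 0 -0.12 0;1 0 0 -0.12 0;1 -0.1 0 0 0;1 -0.12 0 0 0.04;0 -0.12 0 0 0.045;0 -0.1 0 0 0;0 0 0 0 0;0 0 0 0 0",
)

```text
clock: 24.8
position: [0.5476, -0.3344, 0.2001]
ee_rot: [0.722, 0.692, 0.0, -0.0]
ft_force: [-0.2, 0.6, -0.3]
grip_width: 0.846
grasp_force: 0.0
```

```bash
cat >> h.py <<'E'
def stand():
    for n in('scene','top'):
        im=snap(n); h=cv2.cvtColor(im,cv2.COLOR_RGB2HSV)
        m=cv2.inRange(h,(80,100,60),(100,255,255)); k,l,s,c=cv2.connectedComponentsWithStats(m)
        for i in range(1,k):
            if s[i][4]<15: continue
            z=.02 if s[i][4]>120 else .16
            ct=cv2.findContours((l==i).astype(np.uint8),0,2)[0][0][:,0]
            w=np.array([onz(n,u,v,z)[:2] for u,v in ct],np.float32)
            r=cv2.minAreaRect(w*1000); print(n,s[i].tolist(),'z',z,'centre',np.round(r[0],1),'size',np.round(r[1],1),'ang',round(r[2],1)); print(np.round(cv2.boxPoints(r)).tolist())
E
python3 -c "
from h import *
stand();to([.5,-.1,.1],86.7)"
```

```text
scene [313, 176, 23, 22, 75] z 0.16 centre [ 524.  -106.1] size [114.1   9.2] ang 12.3
[[467.0, -114.0], [469.0, -123.0], [581.0, -98.0], [579.0, -89.0]]
scene [294, 197, 41, 35, 674] z 0.02 centre [ 530.3 -150.7] size [119.2 104. ] ang 12.5
[[461.0, -113.0], [483.0, -214.0], [600.0, -189.0], [577.0, -87.0]]
top [317, 167, 35, 38, 914] z 0.02 centre [ 531.8 -155.5] size [118.4  94.9] ang 12.1
[[464.0, -121.0], [484.0, -214.0], [600.0, -189.0], [580.0, -97.0]]
pos [ 0.5478 -0.3337  0.2004] az 87.58 tilt [ 0.  0. -1.] F [ 0.1 -0.1  1. ] grip 0.9921258249108221 t 24.9
shift total [ 0.5787 -0.1442  0.2512] spin 0.004884939518229538
```

Upright confirmed: front-edge middle at about (0.542, −0.2015), yaw 12.3°. I'll go down behind the front with the fingers spread.

>>> arm_command(
  series="0.2 0 0 0 -0.041;0.2 0 0 0 -0.041;0.2 0.1 0.028 0 0;0.2 0.1 0.028 0 0;0.2 0 0 0.1 0;0.2 0 0 0.1 0;0.2 0 0 0.1 0;0.2 0 0 0.1 0;0.2 0 0 0.08 0;0.2 0 0 0.04 0",
)

```text
clock: 26.15
position: [0.5517, -0.251, -0.0091]
ee_rot: [0.627, 0.779, -0.0, -0.001]
ft_force: [-0.4, -0.4, 0.2]
grip_width: 0.799
grasp_force: 0.0
```

```bash
python3 -c "
from h import *
to([.5527,-.2505,-.018],102.3)"
```

```text
pos [ 0.5517 -0.251  -0.0091] az 102.31 tilt [-0.001  0.001 -1.   ] F [-0.4 -0.4  0.2] grip 0.7989454705897574 t 26.15
shift total [0.0006 0.0026 0.0222] spin 6.914329142438823e-05
```

>>> arm_command(
  series="0.2 0 0 0.02 0;0.2 0.03 0 0 0;0.2 0.03 0 0 0;0.2 0.03 0 0 0;0.2 0.025 0 0 0;0.2 0.025 0 0 0.006;0.2 0.025 0 0 0.006;0.2 0.025 0 0 0.006;0.2 0.025 0 0 0.006;0.2 0.025 0 0 0.006",
)

```text
clock: 27.4
position: [0.5341, -0.159, -0.0151]
ee_rot: [0.665, 0.747, -0.0, 0.001]
ft_force: [-0.7, -5.7, 4.9]
grip_width: 0.799
grasp_force: 2.8
```

```bash
python3 -c "
from h import *
stand();to([.537,.076-.011,-.017],86.7)"
```

```text
scene [332, 173, 17, 19, 56] z 0.16 centre [535.9 -50.3] size [89.5  8.9] ang 6.6
[[491.0, -51.0], [492.0, -60.0], [581.0, -50.0], [580.0, -41.0]]
scene [321, 193, 26, 31, 334] z 0.02 centre [ 543.5 -102.1] size [ 97.8 101.3] ang 17.5
[[482.0, -69.0], [512.0, -165.0], [605.0, -136.0], [575.0, -39.0]]
top [300, 171, 24, 34, 579] z 0.02 centre [525.6 -79.4] size [117.3  68.9] ang 5.9
[[464.0, -51.0], [471.0, -120.0], [587.0, -108.0], [580.0, -39.0]]
pos [ 0.534  -0.1572 -0.0154] az 96.82 tilt [ 0.001 -0.    -1.   ] F [ 0.  -0.4  0.6] grip 0.8003303406073301 t 27.5
shift total [0.5506 0.0734 0.0039] spin 0.056206043772036515
```

>>> arm_command(
  series="0.2 0.03 0 0 0.006;0.2 0.04 0 0 0.006;0.2 0.04 0 0 0.006;0.2 0.04 0 0 0.006;0.2 0.04 0 0 0.006;0.2 0.04 0 0 0.006;0.2 0.04 0 0 0.006;0.2 0.04 0 0 0.006;0.2 0.04 0 0 0.006;0.2 0.03 0 0 0.002",
)

```text
clock: 28.75
position: [0.5286, -0.0067, -0.0156]
ee_rot: [0.727, 0.686, -0.0, 0.0]
ft_force: [0.3, -6.8, 4.5]
grip_width: 0.8
grasp_force: 3.0
```

```bash
python3 -c "
from h import *
stand();to([.537,.076-.011,-.017],86.7)"
```

```text
scene [368, 153, 17, 24, 65] z 0.16 centre [538.8 100.3] size [  8.7 110.9] ang 86.9
[[483.0, 99.0], [594.0, 93.0], [594.0, 102.0], [484.0, 108.0]]
scene [356, 176, 25, 30, 329] z 0.02 centre [543.8  46.9] size [105.1  99.1] ang 8.4
[[485.0, 88.0], [499.0, -10.0], [603.0, 6.0], [589.0, 104.0]]
top [251, 164, 5, 36, 89] z 0.16 centre [529.5 100.3] size [  8.  108.9] ang 86.1
[[475.0, 100.0], [584.0, 93.0], [584.0, 101.0], [475.0, 108.0]]
top [257, 180, 15, 23, 114] z 0.16 centre [493.5  75.3] size [71.7 39.3] ang 20.7
[[453.0, 81.0], [467.0, 44.0], [534.0, 70.0], [520.0, 106.0]]
pos [ 0.5285 -0.0049 -0.0158] az 86.83 tilt [-0.     0.001 -1.   ] F [-0.1 -0.4  0.2] grip 0.7970853426533858 t 28.85
shift total [0.1757 0.0115 0.0032] spin 0.0007405420958528611
```

>>> arm_command(
  series="0.2 0.03 0 0 0;0.2 0.03 0 0 0;0.2 0.03 0 0 0;0.2 0.03 0 0 0;0.2 0.02 0 0 0;0.2 0.008 0 0 0;0.2 0.006 0 0 0;0.2 0.006 0 0 0;0.2 0.005 0 0 0;0.2 0.005 0 0 0",
)

```text
clock: 30.1
position: [0.5325, 0.0616, -0.0158]
ee_rot: [0.727, 0.687, -0.0, 0.0]
ft_force: [0.1, -2.2, -1.3]
grip_width: 0.798
grasp_force: 1.1
```

```bash
python3 -c "
from h import *
stand();to([.537,.076-.011,-.017],86.7)"
```

```text
scene [383, 146, 19, 24, 66] z 0.16 centre [542.7 168.3] size [  9.8 111.9] ang 87.8
[[487.0, 166.0], [598.0, 161.0], [599.0, 171.0], [487.0, 175.0]]
scene [372, 170, 20, 29, 291] z 0.02 centre [543.2 114.2] size [ 84.3 103.4] ang 87.7
[[490.0, 74.0], [593.0, 70.0], [597.0, 154.0], [493.0, 158.0]]
top [230, 162, 4, 36, 98] z 0.16 centre [536.2 166.5] size [  8.7 109.3] ang 86.7
[[481.0, 165.0], [591.0, 159.0], [591.0, 168.0], [482.0, 174.0]]
top [240, 192, 9, 10, 33] z 0.16 centre [480.6 125.2] size [23.2 26.4] ang 69.6
[[464.0, 119.0], [489.0, 110.0], [497.0, 131.0], [472.0, 141.0]]
pos [ 0.5325  0.0619 -0.0158] az 86.76 tilt [ 0.  0. -1.] F [-1.2 -0.3 -1. ] grip 0.7976653801281868 t 30.2
shift total [0.0083 0.0108 0.0031] spin 0.0003122637880898714
```

>>> arm_command(
  series="0.2 0.003 0 0 0;0.2 0.003 0 0 0;0.2 0.003 0 0 0;0.2 0.003 0 0 0;0.2 0.002 0 0 0;0.2 0 0 0 0;0.2 0 0 0 0;0.2 0 0 0 0;0.2 0 0 0 0;0.2 0 0 0 0",
)

```text
clock: 31.45
position: [0.5329, 0.0673, -0.0157]
ee_rot: [0.727, 0.687, 0.0, 0.0]
ft_force: [1.0, -0.7, 0.6]
grip_width: 0.797
grasp_force: 0.7
```

>>> arm_command(
  series="0.2 0.003 0 0 0;0.2 0.003 0 0 0;0.2 0.003 0 0 0;0.2 0.003 0 0 0;0.2 0 0 0 0;0.2 0 0 0 0;0.2 0 0 0 0;0.2 0 0 0 0;0.2 0 0 0 0;0.2 0 0 0 0",
)

```text
clock: 32.7
position: [0.5328, 0.0683, -0.0158]
ee_rot: [0.728, 0.686, -0.002, 0.001]
ft_force: [-3.3, -14.7, 6.9]
grip_width: 0.804
grasp_force: 7.2
```

Contact with the plinth at about 15 N. To make sure it's flush, I'll back off, close, and press once at the middle of the front.

>>> arm_command(
  series="0.2 -0.04 0 0 0;0.2 -0.06 0 0 0;1 0 0 -0.025 0;1 0 0 0 0;1 0 0 0 0;1 0 0 0 0;1 0.035 0.003 0 0;1 0.03 0 0 0;1 0.015 0 0 0;1 0.01 0 0 0",
)

```text
clock: 33.95
position: [0.5339, 0.0683, -0.0059]
ee_rot: [0.727, 0.687, -0.0, 0.0]
ft_force: [-2.2, -9.2, 2.7]
grip_width: 0.001
grasp_force: 5.3
```

>>> arm_command(
  series="1 0.006 0 0 0;1 0.005 0 0 0;1 0.004 0 0 0;1 0.003 0 0 0;1 0 0 0 0;1 0 0 0 0;1 0 0 0 0;1 0 0 0 0;1 0 0 0 0;1 0 0 0 0",
)

```text
clock: 35.2
position: [0.5339, 0.0683, -0.0059]
ee_rot: [0.729, 0.685, -0.004, 0.002]
ft_force: [-5.6, -18.8, 9.9]
grip_width: 0.0
grasp_force: 10.0
```

```bash
python3 -c "
from h import *
stand();to([.537,.076-.011,-.017],86.7);print(manip.get_obs()['torque'])"
```

```text
scene [386, 145, 17, 24, 62] z 0.16 centre [542.6 174.8] size [  8.5 112.1] ang 86.4
[[486.0, 174.0], [598.0, 167.0], [599.0, 175.0], [487.0, 183.0]]
scene [370, 169, 24, 29, 319] z 0.02 centre [544.  119.4] size [ 86.4 104.3] ang 88.2
[[491.0, 78.0], [595.0, 75.0], [597.0, 161.0], [493.0, 164.0]]
top [228, 167, 4, 31, 82] z 0.16 centre [528.4 173. ] size [ 8.6 93.5] ang 86.9
[[481.0, 171.0], [575.0, 166.0], [575.0, 175.0], [482.0, 180.0]]
top [239, 193, 6, 8, 21] z 0.16 centre [483.1 136. ] size [15.5 21.7] ang 89.6
[[472.0, 128.0], [494.0, 128.0], [494.0, 144.0], [472.0, 144.0]]
pos [ 0.5339  0.0683 -0.0059] az 86.46 tilt [-0.003 -0.008 -1.   ] F [ -5.3 -20.   10.2] grip -0.0019016375939597415 t 35.3
shift total [-0.0075  0.0084  0.0277] spin -0.0013571882984303033
[-4.21494725  1.16900374  0.03868854]
```

Pressed at 20 N and stopped solid. Now I'll retreat back and up, then check.

>>> arm_command(
  series="1 -0.02 0 0 0;1 -0.05 0 0 0;1 -0.1 0 0 0;1 -0.1 0 0 0;1 -0.1 0 0 0;1 0 0 -0.12 0;1 0 0 -0.12 0;1 0 0 -0.12 0;1 0 0 -0.12 0;1 -0.05 0 0 0",
)

```text
clock: 36.55
position: [0.5273, -0.0912, 0.1905]
ee_rot: [0.726, 0.688, 0.002, 0.003]
ft_force: [0.5, -0.0, -0.6]
grip_width: -0.003
grasp_force: 0.0
```

>>> arm_command(
  series="1 -0.1 0 0 0;1 -0.1 0 0 0;1 -0.1 0 0 0;1 0 0 0 0;1 0 0 0 0;1 0 0 0 0;1 0 0 0 0;1 0 0 0 0;1 0 0 0 0;1 0 0 0 0",
)

```text
clock: 37.8
position: [0.5181, -0.2124, 0.1862]
ee_rot: [0.727, 0.687, -0.0, 0.0]
ft_force: [-0.2, -0.6, 1.3]
grip_width: 0.0
grasp_force: 0.0
```

```bash
python3 - <<'E'
from h import *
stand();to([.5,0,.2])
snap('scene','f');snap('top','ft')
# panel back top edge against plinth edge; other objects unmoved?
for n,f,g,R in(('scene','s0','f',dict(slide=(333,380,120,158),jar=(376,402,220,250),bowl=(408,440,210,245),bottle=(340,362,240,272),dish=(258,288,163,190),rack=(200,266,222,275),carton=(290,340,258,296),plinth=(415,460,160,200))),):
    a=cv2.imread(f'pics/{f}.png').astype(np.float32);b=cv2.imread(f'pics/{g}.png').astype(np.float32)
    for k,(x0,x1,y0,y1) in R.items(): print(k,abs(a-b)[y0:y1,x0:x1].mean().round(1),np.round(cv2.phaseCorrelate(cv2.cvtColor(a,6)[y0:y1,x0:x1].copy(),cv2.cvtColor(b,6)[y0:y1,x0:x1].copy())[0],2))
E
```

```text
scene [385, 145, 18, 24, 65] z 0.16 centre [541.8 174.7] size [  9.8 113.7] ang 87.8
[[485.0, 172.0], [598.0, 168.0], [599.0, 177.0], [485.0, 182.0]]
scene [359, 165, 35, 33, 580] z 0.02 centre [536.2 125.6] size [ 96.  119.4] ang 86.6
[[474.0, 81.0], [593.0, 74.0], [599.0, 170.0], [479.0, 177.0]]
top [228, 162, 5, 36, 99] z 0.16 centre [536.3 172.6] size [  8.6 109.3] ang 86.9
[[481.0, 171.0], [591.0, 165.0], [591.0, 174.0], [482.0, 180.0]]
top [237, 168, 30, 34, 823] z 0.02 centre [535.5 125.6] size [ 99.4 112.9] ang 89.6
[[479.0, 76.0], [592.0, 76.0], [592.0, 175.0], [479.0, 176.0]]
pos [ 0.5181 -0.2125  0.1862] az 86.75 tilt [ 0. -0. -1.] F [ 0.1  0.6 -0. ] grip 0.0031895100207184096 t 37.9
shift total [ 0.5277 -0.0753 -0.0345] spin None
slide 3.1 [0.   0.03]
jar 2.8 [0.43 0.03]
bowl 2.7 [0.01 0.  ]
bottle 2.4 [ 0.02 -0.03]
dish 21.2 [-0.71  0.86]
rack 14.3 [0.13 0.02]
carton 2.7 [-0.01 -0.01]
plinth 2.5 [ 0.51 -0.  ]
```

```bash
python3 - <<'E'
from h import *
for f in('s0','f','t0','ft'):
    h=cv2.cvtColor(cv2.imread(f'pics/{f}.png'),cv2.COLOR_BGR2HSV); m=cv2.inRange(h,(0,190,70),(5,255,255))|cv2.inRange(h,(175,190,70),(180,255,255))
    k,l,s,c=cv2.connectedComponentsWithStats(m); print(f,[(c[i].round(1).tolist(),int(s[i][4])) for i in range(1,k) if s[i][4]>60])
print(manip.hand_in())
E
```

```text
s0 [([272.1, 173.5], 304), ([195.5, 314.7], 307)]
f [([272.2, 173.5], 307), ([195.5, 314.6], 309)]
t0 [([506.6, 113.7], 225), ([353.0, 249.6], 284)]
ft [([506.6, 113.7], 224)]
the job is handed in; nothing more can be done
None
```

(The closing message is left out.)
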